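# Reset a tripped wash controller through its covered well

## Task

Reset the controller whose well is hidden under the sliding steel cover: push the cover along its track by its ridge, without lifting it, until the square well is completely clear, then reach a closed fingertip into the well, press the sunken key all the way down and hold it there for a good second. Let the key come up, push the cover fully shut again and move away. Do not pick anything up, do not press the key in the open round well of the neighbouring unit, and leave everything else on the bench where it stands.

Things in the scene. Friction and masses are not known exactly. Their poses are not given: they have to be found in the camera images.
- reset_unit: white control box screwed down, 100 (x) x 176 (y) x 60 mm high, origin at centre of underside, z up. Square well 46 x 46 mm, 30 deep, centred at x 0, y -40 mm, sides along x and y. On its top face a cover slides along y between 5 mm high rails (x = +-37.5 mm) and 5 mm high end stops (inner faces y = +-76, outer +-84 mm)
- cover: loose steel cover, about 250 g: plate 66 (x) x 72 (y) x 6 mm, upright ridge across its middle 40 (x) x 10 (y) mm, top 28 mm above the underside. Origin: centre of underside. Lies flat on the box, turned as it is, 1.5 mm play to the rails. Shut: at box y -40 mm, against the stop; open: pushed to +y, at most +40 mm (well clear from +19). Sliding friction 1 to 4 N
- cover_ridge (a point): centre of the top edge of the cover's ridge
- reset_key_top (a point): centre of the top of the sunken grey square key, 24 x 24 mm, in the middle of the square well, 22 mm below the box's top face when up (hidden under the cover at the start)
- reset_key (a joint): travel of that key in m: 0 up, 0.006 fully down; a spring returns it, about 1.2 N to start and 4 N fully down
- pump_unit: the neighbouring white control box screwed to the bench, same size and frame, with no cover: an open round well, 46 mm dia, at x 0, y -40 mm, and a flat dark display on the other half. Leave it alone
- pump_key (a joint): travel of the round key in that round well, m: 0 up, 0.006 fully down. Not to be pressed
- jar: closed white jar, 44 dia x 65 mm; loose bystander, origin given by its body, leave it
- cup: clear open specimen cup, 48 dia x 60 mm; loose bystander, origin given by its body, leave it
- bottle: white bottle with cap, 60 dia x 110 mm; loose bystander, origin given by its body, leave it
- tape: roll of yellow tape lying flat, 90 dia x 24 mm; loose bystander, origin given by its body, leave it
- screwdriver: black-handled screwdriver lying on the bench; loose bystander, origin given by its body, leave it
- rack: white tube rack 60 x 130 mm, 82 mm high with its capped tubes; loose bystander, origin given by its body, leave it
- tipbox: open green tip box 80 x 120 x 50 mm; loose bystander, origin given by its body, leave it
Things that resemble listed ones, but are neither listed nor needed, are in the scene too. Of the things that look like the cover, the middle-sized one is meant.

How it is judged:
By the outcome, as a careful person would: the job done as asked, in the order asked, and still so for the second after the job is handed in, with the robot touching nothing.
It also fails if it takes over 53 s, if anything falls off the work surface, if the arm or the gripper's body presses on something with over 40 N, if the wrist force passes 120 N, or if a joint passes its speed limit or range.

## Robot

A 7-joint arm with a two-finger parallel gripper is mounted at the origin on the work surface. World frame = base frame: x ahead of the robot, y to its left, z up, the work surface at z = 0. Lengths are in m, angles in rad, forces in N, time in s.
With the tool pointing down it reaches from about 0.35 to 0.9 m from the base axis. Payload 8.1 kg.
Tool frame: the origin (TCP) lies at the very end of the fingers, on their centre line; the grasp point (between the pads) lies 19 mm behind it (arm.grip_depth is the distance from the TCP to the grasp point, in m); x points along the fingers, z is the direction in which the jaws open and shut, and the axes are right-handed (so a half turn about x gives the same grasp; the last joint's range is limited). The gripper opens to 92 mm and grips with 3 to 60 N. Pads are 19 mm wide; open, the fingers measure 130 mm over their backs; the gripper's body (75 mm by 190 mm) begins 47 mm behind the grasp point.
Start: joints at [-1.34, 0.434, 0.025, 1.573, -0.012, 1.134, -0.075], TCP at [0.205, 0.591, 0.227] pointing down, gripper open.
Joint ranges: [-2.62, 2.62], [-0.44, 2.09], [-1.27, 1.32], [0.08, 2.57], [-1.32, 4.46], [0.12, 2], [-2.74, 2.74]. Speed limits (rad/s): [2.22, 2.22, 3.01, 3.01, 3.14, 3.14, 3.14].

## Interface

Orientations are given as a rotation vector (axis times angle).
In Python, from cell import status, cams, arm gives the robot as it stands. The module is installed in compiled form; this text tells all that it offers.
- The arm moves only by the tool step_arm, never from a script. Its argument "rows" is a list of rows, each a list of 7 numbers: the gripper command: -1 is fully open, 1 is shut, values between are in proportion, then the shift along the tool's x, y, z as a fraction of full scale, then the turn, a rotation vector about the tool's x, y, z as a fraction of full scale. In form: [[grip, x, y, z, rx, ry, rz], ...]. A call has 1 to 12 rows; each row is the pose to reach, as a shift and turn from the pose commanded when the call began, along the tool's axes at that moment; what a row does not reach only later rows make up. Full scale, the value 1, is 80 cm for a shift and 60 degrees for a turn. A row lasts 1/12 s, in which the tool goes at most 41.7 mm and 7.16 degrees, less where a joint would pass 70% of its speed; a pose out of reach is approached as far as the arm can. A call with a number of a shift or a turn outside -1 to 1 is refused whole. A call with a gripper value outside its range is refused whole. The fingers move at their own pace and stop on an object; "newtons" is the grip in N (left out, the last holds). Time passes only in rows, so rows that repeat a pose let the fingers close. It gives the time, the measured TCP pose, the force and the opening at its end, in the units of the state.
- status.observe(): the state, without advancing time (a new reading comes with each control period).
- cams.get_image(name): name is "side" or "top" or "wrist"; returns a dict with "pixels" (384x512x3 uint8, red, green, blue), "range_z" (384x512 float32, m along the optical axis (not along the pixel's ray), 0 where there is no reading), "camera_matrix" (3x3 intrinsics, pixels), "eye" and "attitude" of the camera in the world; the wrist camera has in their place "tool_from_camera" (4x4, takes a point from camera to tool coordinates, whose origin is the TCP and whose axes are the tool frame's). Camera axes: x right, y down, z forward; pixel columns grow to the right and rows downward; lengths in m; the calibration is good to about 2 mm. A picture is of the moment at which its call begins: read the wrist's pose just before it.
- arm.sign_off(): hands the job in, once; it reports no verdict.
The state is a dict: "clock": time; "joints": joint angles; "dq": joint speeds; "joint_efforts": joint torques, N m; "position": TCP position; "ee_rot": TCP orientation; "force": force on the tool from outside, world axes, zero at the start; "ft_torque": the same for the moment, N m; "width": opening from 0.0 (shut) to 1.0 (fully open).
Only numpy, scipy, OpenCV 4.12 (cv2) and the standard library are available. Lean on these libraries where they do the work, as an engineer would, in place of code of your own. Each camera call takes 0.05 s, during which the arm holds its last target.

## Working session

There is one attempt and no reset: what is moved stays moved. The work goes in short steps, Python scripts to look and compute and a tool call to move; the robot and the scene stay as the last step left them, time stands still between calls to the robot, and variables do not carry over. Pictures are saved under pics/ and viewed, and the job is handed in when it is done.

Besides the shell and the picture viewer there is one more tool, called after ">>>" as a command line: name --pt "numbers of a row" for each row, then --argument value for the rest. step_arm: Moves the arm, as the interface text tells. Its arguments: {"type":"object","properties":{"rows":{"type":"array","items":{"type":"array","items":{"type":"number"}}},"newtons":{"type":"number"}},"required":["rows"]}

```bash
mkdir -p pics; python3 - <<'E'
from cell import status,cams,arm
import cv2,numpy as np,pickle
s=status.observe();print({k:np.round(v,4).tolist() if not np.isscalar(v) else v for k,v in s.items()})
for n in ['side','top','wrist']:
    im=cams.get_image(n);pickle.dump((im,s),open(f'{n}0.pkl','wb'))
    cv2.imwrite(f'pics/{n}0.png',cv2.resize(im['pixels'][:,:,::-1],(800,600)))
    print(n,im['camera_matrix'],im.get('eye'),im.get('attitude'),im.get('tool_from_camera'))
E
```

```text
{'clock': 0.0, 'joints': [-1.3396, 0.4352, 0.0249, 1.5741, -0.0116, 1.134, -0.0751], 'dq': [0.0001, 0.0012, -0.0012, 0.0005, 0.0014, 0.0011, 0.0004], 'joint_efforts': [-0.0009, -66.7871, 0.9846, -31.4461, -0.0605, 0.0432, 0.0001], 'position': [0.2046, 0.59, 0.2259], 'ee_rot': [-0.9609, 1.3501, 0.9592], 'force': [0.7831, -0.4962, 0.0068], 'ft_torque': [0.0072, 0.0121, -0.0418], 'width': 0.9968131999320756}
side [[454.03196381   0.         247.79151102]
 [  0.         454.03196381 193.54528824]
 [  0.           0.           1.        ]] [ 0.35169426 -1.10517567  0.82379178] [-2.16528924  0.18259323 -0.10894876] None
top [[378.18632363   0.         255.52565984]
 [  0.         378.18632363 193.34907479]
 [  0.           0.           1.        ]] [0.49523953 0.00950484 1.09156818] [-2.23334102  2.2049018  -0.07757303] None
wrist [[284.00370407   0.         257.15251887]
 [  0.         284.00370407 192.30512081]
 [  0.           0.           1.        ]] None None [[-9.71580647e-04 -2.66707069e-01  9.63777150e-01 -1.58118795e-01]
 [ 1.62807568e-04 -9.63777635e-01 -2.66707038e-01  7.16450007e-02]
 [ 9.99999515e-01 -1.02217183e-04  9.79809627e-04  1.11162962e-04]
 [ 0.00000000e+00  0.00000000e+00  0.00000000e+00  1.00000000e+00]]
```

View pics/top0.png

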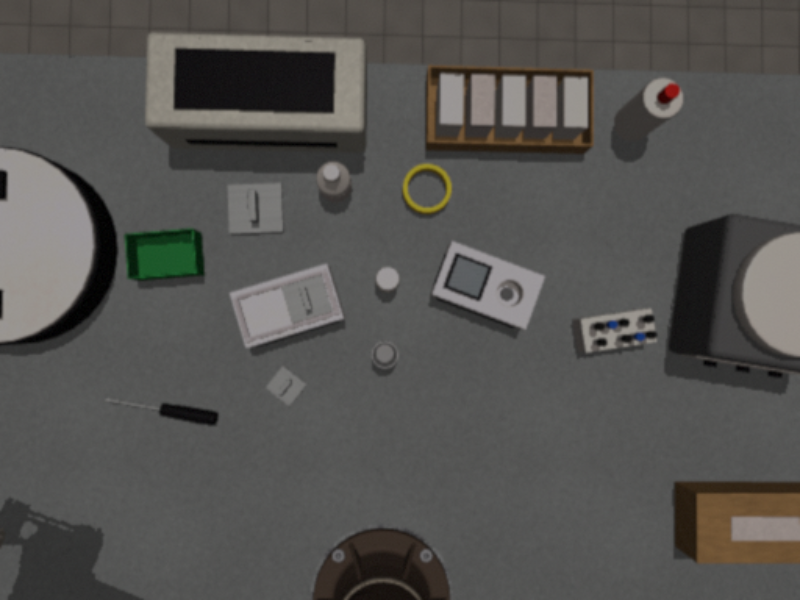

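View pics/side0.png

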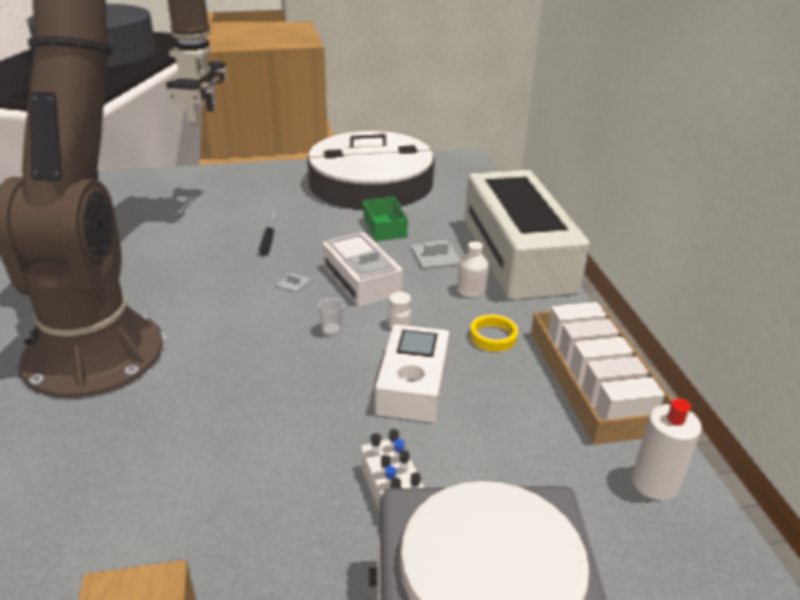

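View pics/wrist0.png

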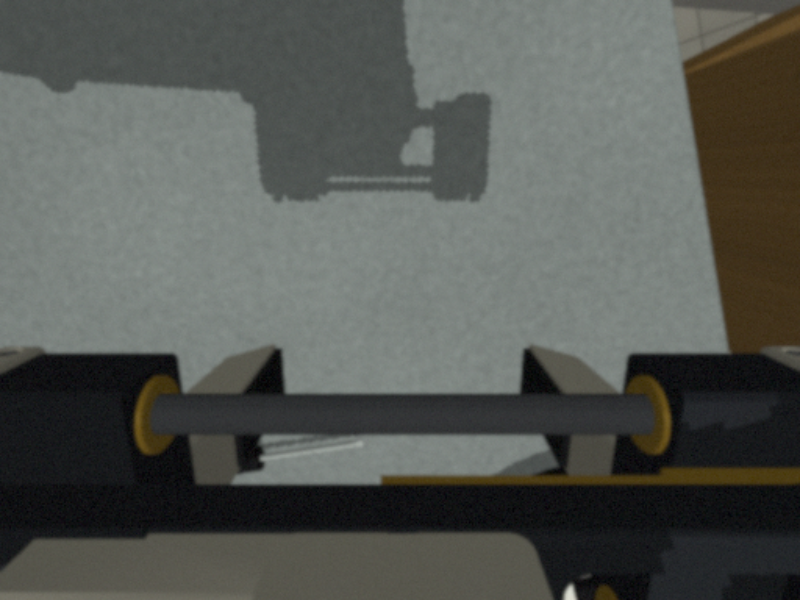

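The top view (800x600) shows three cover-like things: a large loose plate at (255,208), the one on the white box at (305,297), and a small loose plate at (286,386). The middle-sized one sits on the box with the rails, so that box is the reset unit. The box at (490,285), with the round well and display, is the pump unit. Next I'll crop in and measure.

```bash
cat > h.py <<'E'
import numpy as np,cv2
from scipy.spatial.transform import Rotation as R
def cloud(im,s=None):
    K=im['camera_matrix'];z=im['range_z'];v,u=np.mgrid[:z.shape[0],:z.shape[1]]
    P=np.stack([(u-K[0,2])/K[0,0]*z,(v-K[1,2])/K[1,1]*z,z],-1)
    if im.get('eye') is not None:
        return P@R.from_rotvec(im['attitude']).as_matrix().T+im['eye']
    T=np.array(im['tool_from_camera']);P=P@T[:3,:3].T+T[:3,3]
    return P@R.from_rotvec(s['ee_rot']).as_matrix().T+s['position']
E
python3 - <<'E'
import pickle
from h import *
im,s=pickle.load(open('top0.pkl','rb'));P=cloud(im)
c=im['pixels'][150:270,130:360,::-1];cv2.imwrite('pics/c0.png',cv2.resize(c,None,fx=3.4,fy=3.4,interpolation=cv2.INTER_CUBIC))
Z=P[...,2]
for nm,(u0,u1,v0,v1) in dict(reset=(140,225,162,230),pump=(270,355,148,215)).items():
    sub=P[v0:v1,u0:u1];rgb=im['pixels'][v0:v1,u0:u1]
    m=(sub[...,2]>.05)&(sub[...,2]<.1)
    q=sub[m];print(nm,len(q),np.median(q[:,2]))
    r=cv2.minAreaRect((q[:,:2]*1000).astype(np.float32));print(r)
    if nm=='reset':
        h=sub[...,2]>.0775; print('ridge',h.sum(),sub[h].mean(0),np.percentile(sub[h][:,2],[50,90])); print(cv2.minAreaRect((sub[h][:,:2]*1000).astype(np.float32)))
        print((sub[::2,::2,2]*1000).astype(int))
# clearances: other objects
m=(Z>.02)
n,l,st,ce=cv2.connectedComponentsWithStats(m.astype(np.uint8))
for i in range(1,n):
    if st[i,4]>15:
        q=P[l==i];print(st[i],q.min(0).round(3),q.max(0).round(3))
E
```

```text
reset 2403 0.06169544615326572
((525.3370971679688, 172.61256408691406), (100.3612060546875, 176.9937286376953), 17.788101196289062)
ridge 87 [0.52326817 0.09423414 0.42169672] [0.08832161 1.09156818]
((512.031982421875, 83.21380615234375), (147.75949096679688, 32.04875183105469), 64.9281005859375)
[[ 0 -2 -2 ...  0 -2  1]
 [-3 -1  0 ... -2 -1  1]
 [ 0  0 -2 ...  0  0 -3]
 ...
 [-1  0  0 ... -4  0 -2]
 [-3  0  0 ... -3  0  1]
 [ 0  0  0 ... -3  2  0]]
pump 2119 0.060440696049518294
((566.028076171875, -180.95391845703125), (176.6404266357422, 100.60445404052734), 70.18070220947266)
[   93    20   142    77 10124] [0.495 0.01  0.02 ] [0.969 0.398 1.092]
[ 273   42  107   55 4792] [ 0.495 -0.371  0.02 ] [0.962 0.01  1.092]
[ 395   50   42   39 1047] [ 0.495 -0.492  0.02 ] [0.914 0.01  1.092]
[   0   94   73  127 7249] [0.452 0.01  0.02 ] [0.79  0.661 1.092]
[202 104  23  25 449] [0.495 0.01  0.021] [0.774 0.124 1.092]
[258 105  31  31 277] [ 0.495 -0.116  0.02 ] [0.789 0.01  1.092]
[159 122   6  20 118] [0.677 0.232 0.021] [0.73  0.247 0.042]
[ 429  137   83  105 7286] [ 0.41  -0.739  0.02 ] [0.684 0.01  1.092]
[ 79 146  50  34 478] [0.495 0.01  0.02 ] [0.659 0.458 1.092]
[ 276  154   73   57 2477] [ 0.49  -0.281  0.02 ] [0.643 0.01  1.092]
[ 147  169   74   54 2509] [0.452 0.01  0.02 ] [0.599 0.27  1.092]
[240 171  16  16 195] [ 0.495 -0.024  0.025] [0.594 0.019 1.092]
[ 368  198   53   28 1075] [ 0.449 -0.484  0.02 ] [0.527 0.01  1.092]
[238 218  17  19 114] [ 0.419 -0.022  0.021] [0.495 0.022 1.092]
[178 243   8   8  18] [0.373 0.169 0.02 ] [0.393 0.189 0.026]
[101 260  37  12 246] [0.314 0.01  0.02 ] [0.495 0.398 1.092]
[ 435  309   77   52 3869] [ 0.091 -0.76   0.02 ] [0.495 0.01  1.092]
[  0 338   4  13  30] [0.193 0.496 0.226] [0.213 0.54  0.3  ]
[ 214  349   61   35 1476] [ 0.01  -0.084  0.02 ] [0.495 0.083 1.092]
```

View pics/c0.png

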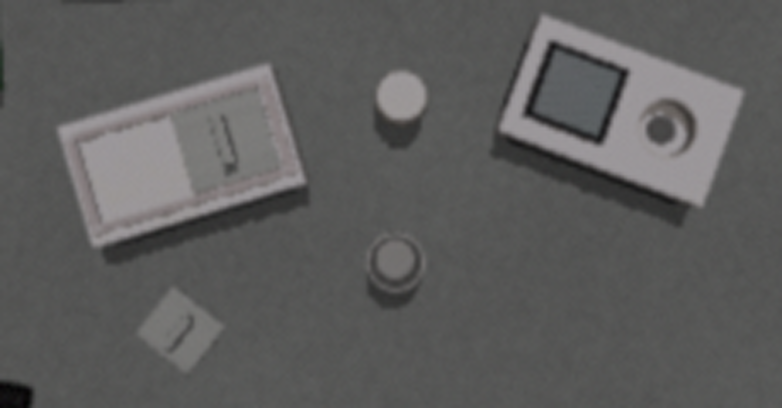

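```bash
cat >> h.py <<'E'
def goal(p,yaw,flip,s):
    bx=np.array([np.cos(yaw),np.sin(yaw),0]);by=np.array([-np.sin(yaw),np.cos(yaw),0]);f=-1 if flip else 1
    M=np.stack([[0,0,-1],f*by,f*bx],1)
    R0=R.from_rotvec(s['ee_rot'])
    sh=R0.inv().apply(np.array(p)-s['position'])
    tr=(R0.inv()*R.from_matrix(M)).as_rotvec()
    print('pos',np.round(s['position'],4),'shift mm',(sh*1000).round(1),'frac',(sh/.8).round(4),'turn deg',np.degrees(tr).round(2),'frac',(tr/np.radians(60)).round(4))
BC=np.array([.5253,.1726]);YAW=np.radians(17.8)
def b2w(x,y,z): 
    c,s_=np.cos(YAW),np.sin(YAW);return np.array([BC[0]+c*x-s_*y,BC[1]+s_*x+c*y,z])
E
python3 - <<'E'
from h import *
from cell import status
import pickle
s=status.observe()
print(R.from_rotvec(s['ee_rot']).as_matrix().round(3))
print(b2w(0,-40e-3,.088))
for f in (0,1): goal(b2w(0,-.10,.22),YAW,f,s)
im,_=pickle.load(open('top0.pkl','rb'));P=cloud(im);z=im['range_z']
for a in [(202,104,23,25),(0,94,73,127),(93,20,142,77),(240,171,16,16)]:
    q=P[a[1]:a[1]+a[3],a[0]:a[0]+a[2]].reshape(-1,3);q=q[(q[:,2]>.02)&(q[:,2]<.6)];print(q.min(0),q.max(0),np.median(q,0))
E
```

```text
[[-0.    -0.945  0.328]
 [-0.001  0.328  0.945]
 [-1.    -0.    -0.001]]
[0.53752781 0.13451482 0.088     ]
pos [0.2047 0.5901 0.2261] shift mm [   6.6 -499.8 -369.3] frac [ 0.0083 -0.6248 -0.4617] turn deg [ 5.307e+01 -6.000e-02  4.000e-02] frac [ 8.846e-01 -1.000e-03  6.000e-04]
pos [0.2047 0.5901 0.2261] shift mm [   6.6 -499.8 -369.3] frac [ 0.0083 -0.6248 -0.4617] turn deg [-1.2693e+02 -5.0000e-02 -7.0000e-02] frac [-2.1154e+00 -8.0000e-04 -1.2000e-03]
[0.71721631 0.06476618 0.0205494 ] [0.77436989 0.12407943 0.11460623] [0.73757569 0.09093219 0.07750743]
[0.45199911 0.48817386 0.0200104 ] [0.78976863 0.66102099 0.0974977 ] [0.61773164 0.57467658 0.08087919]
[0.80607066 0.03938875 0.02010091] [0.96891457 0.39790428 0.1394712 ] [0.87204106 0.21737934 0.13072355]
[ 0.55427566 -0.02367469  0.02510024] [0.59388525 0.01854547 0.06816606] [ 0.57210938 -0.00142726  0.06394471]
```

>>> step_arm --pt "1 0 -0.58 -0.45 0.885 0 0" --pt "1 0 -0.58 -0.45 0.885 0 0" --pt "1 0 -0.58 -0.45 0.885 0 0" --pt "1 0 -0.58 -0.45 0.885 0 0" --pt "1 0 -0.58 -0.45 0.885 0 0" --pt "1 0 -0.58 -0.45 0.885 0 0" --pt "1 0 -0.58 -0.45 0.885 0 0" --pt "1 0 -0.58 -0.45 0.885 0 0" --pt "1 0 -0.58 -0.45 0.885 0 0" --pt "1 0 -0.58 -0.45 0.885 0 0" --pt "1 0 -0.58 -0.45 0.885 0 0" --pt "1 0 -0.58 -0.45 0.885 0 0" --newtons 20

```text
clock: 1.15
position: [0.4781, 0.1696, 0.2268]
ee_rot: [-0.243, 1.557, 0.244]
force: [0.6, 0.8, 0.3]
width: 0.175
```

```bash
python3 - <<'E'
from h import *
from cell import status
goal(b2w(0,-.04,.22),YAW,0,status.observe())
E
```

```text
pos [0.4781 0.1696 0.2268] shift mm [  6.8 -51.6  45.9] frac [ 0.0085 -0.0645  0.0573] turn deg [-0.01  0.   -0.02] frac [-0.0001  0.0001 -0.0003]
```

>>> step_arm --pt "1 0 -0.0645 0.0573 0 0 0" --pt "1 0 -0.0645 0.0573 0 0 0" --pt "1 0 -0.0645 0.0573 0 0 0" --pt "1 0 -0.0645 0.0573 0 0 0" --pt "1 0 -0.0645 0.0573 0 0 0"

```text
clock: 1.57
position: [0.5363, 0.1367, 0.2263]
ee_rot: [-0.243, 1.558, 0.244]
force: [-0.8, 0.7, -0.8]
width: 0.007
```

```bash
cat > w.py <<'E'
import sys,pickle
from h import *
from cell import status,cams
n=sys.argv[1];s=status.observe();im=cams.get_image('wrist');pickle.dump((im,s),open(n+'.pkl','wb'))
cv2.imwrite(f'pics/{n}.png',cv2.resize(im['pixels'][:,:,::-1],(800,600)))
print(s['clock'],s['position'],s['force'],s['width'])
E
python3 w.py w1; python3 - <<'E'
from h import *
import pickle
from cell import status
goal(b2w(0,-.04,.22),YAW,0,status.observe())
im,s=pickle.load(open('w1.pkl','rb'));P=cloud(im,s)
m=(P[...,2]>.05)&(P[...,2]<.095);q=P[m];print(len(q),q.min(0),q.max(0))
E
```

```text
1.5667 [0.53630301 0.1367159  0.22627723] [-0.78189244  0.67483728 -0.78354366] 0.006506180855195953
pos [0.536  0.1372 0.2264] shift mm [ 6.4 -3.   0.6] frac [ 0.008  -0.0038  0.0008] turn deg [ 0.04 -0.06 -0.04] frac [ 0.0007 -0.001  -0.0006]
18415 [ 0.41865953 -0.10170095  0.05000521] [0.9028255  0.36915209 0.09487728]
```

View pics/w1.png

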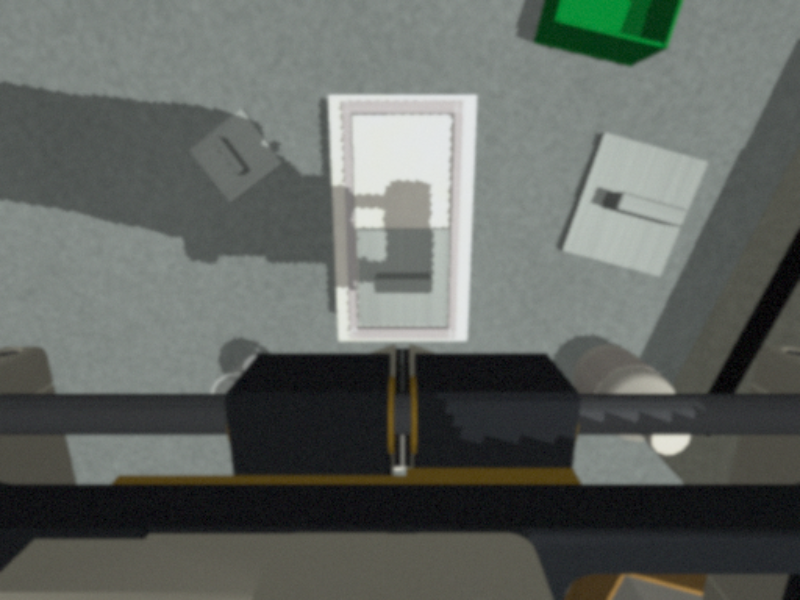

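The wrist view shows the box axis-aligned in the picture, spanning about (328..477, 95..340). The cover is in the lower half, with its ridge at about (403,275). I'll refine the fit.

```bash
python3 - <<'E'
from h import *
import pickle
im,s=pickle.load(open('w1.pkl','rb'));P=cloud(im,s)
c,sn=np.cos(YAW),np.sin(YAW)
D=P[...,:2]-BC;bx=(c*D[...,0]+sn*D[...,1])*1e3;by=(-sn*D[...,0]+c*D[...,1])*1e3;z=P[...,2]*1e3
m=(abs(bx)<70)&(abs(by)<110)&(z>45)&(z<95)
print(m.sum(),cv2.minAreaRect(np.stack([bx[m],by[m]],1).astype(np.float32)))
print('top z',np.median(z[m&(by>10)&(abs(bx)<25)]),'plate',np.median(z[m&(by<-50)&(by>-70)&(abs(bx)<25)]))
for y0 in range(-60,90,30):
    k=m&(abs(by-y0)<8);print('y',y0,np.percentile(bx[k],[.5,99.5]).round(1))
for x0 in (-30,0,30):
    k=m&(abs(bx-x0)<8);print('x',x0,np.percentile(by[k],[.5,99.5]).round(1))
r=m&(z>77);print('ridge',r.sum(),bx[r].min(),bx[r].max(),by[r].min(),by[r].max(),np.percentile(z[r],[50,95]))
top=m&(z>84);print(bx[top].mean(),by[top].mean(),by[top].min(),by[top].max())
# cover/box edge on image colour: saturation profile along by at x=±28
im2=im['pixels'].astype(int)
for x0 in(-28,28):
  for yy in range(-90,100,4):
    k=(abs(bx-x0)<4)&(abs(by-yy)<2)&m
    if k.any(): print(x0,yy,im2[k].mean(0).round(),round(float(np.median(z[k])),1),end=' | ')
  print()
E
```

```text
13982 ((0.15424728393554688, 0.088592529296875), (100.3477783203125, 176.45489501953125), 0.08096889406442642)
top z 60.33222793515105 plate 66.10433802696738
y -60 [-49.3  49.4]
y -30 [-49.3  49.4]
y 0 [-49.2  49.3]
y 30 [-49.2  49.4]
y 60 [-49.2  49.8]
x -30 [-87.3  87.8]
x 0 [-87.2  87.8]
x 30 [-87.2  87.8]
ridge 390 -19.106776006372705 19.974013583499673 -40.85477841153828 -31.509964500209037 [87.8464276  88.98417373]
0.6046778698949912 -36.029571600923944 -40.85477841153828 -31.528721679801684
-28 -86 [193. 197. 190.] 60.3 | -28 -82 [202. 199. 196.] 65.2 | -28 -78 [185. 181. 179.] 65.0 | -28 -74 [158. 159. 155.] 64.9 | -28 -70 [169. 176. 169.] 66.2 | -28 -66 [167. 174. 168.] 66.2 | -28 -62 [167. 175. 169.] 66.1 | -28 -58 [167. 175. 169.] 66.1 | -28 -54 [168. 176. 169.] 65.8 | -28 -50 [169. 175. 169.] 66.3 | -28 -46 [170. 177. 171.] 66.0 | -28 -42 [165. 172. 166.] 66.0 | -28 -38 [121. 125. 122.] 66.1 | -28 -34 [105. 110. 106.] 66.1 | -28 -30 [106. 110. 106.] 66.3 | -28 -26 [107. 111. 108.] 66.2 | -28 -22 [131. 137. 132.] 66.2 | -28 -18 [168. 176. 170.] 66.0 | -28 -14 [172. 179. 1
[... 1485 characters left out ...]
176.] 65.9 | 28 2 [216. 219. 214.] 60.4 | 28 6 [227. 229. 226.] 60.4 | 28 10 [225. 228. 225.] 60.3 | 28 14 [225. 228. 226.] 60.1 | 28 18 [225. 228. 225.] 60.5 | 28 22 [225. 228. 223.] 59.9 | 28 26 [224. 227. 221.] 60.4 | 28 30 [227. 229. 226.] 60.3 | 28 34 [226. 228. 225.] 60.2 | 28 38 [226. 229. 226.] 60.3 | 28 42 [226. 229. 228.] 60.1 | 28 46 [225. 228. 227.] 60.1 | 28 50 [226. 229. 228.] 60.2 | 28 54 [226. 229. 228.] 60.2 | 28 58 [225. 228. 228.] 60.1 | 28 62 [225. 227. 228.] 60.3 | 28 66 [225. 228. 228.] 60.3 | 28 70 [226. 229. 229.] 60.2 | 28 74 [224. 226. 226.] 60.1 | 28 78 [195. 192. 191.] 64.9 | 28 82 [202. 198. 197.] 65.1 | 28 86 [217. 219. 218.] 60.8 | 28 90 [212. 217. 217.] 59.5 |
```

```bash
python3 - <<'E'
from h import *
from cell import status
s=status.observe()
goal(b2w(0,-.060,.11),YAW,0,s);goal(b2w(0,-.060,.074),YAW,0,s)
E
```

```text
pos [0.536  0.1372 0.2264] shift mm [116.4 -23.1   0.7] frac [ 0.1455 -0.0289  0.0009] turn deg [ 0.04 -0.06 -0.04] frac [ 0.0007 -0.001  -0.0006]
pos [0.536  0.1372 0.2264] shift mm [152.4 -23.1   0.8] frac [ 0.1905 -0.0289  0.001 ] turn deg [ 0.04 -0.06 -0.04] frac [ 0.0007 -0.001  -0.0006]
```

>>> step_arm --pt "1 0 -0.028 0.001 0 0 0" --pt "1 0.05 -0.028 0.001 0 0 0" --pt "1 0.1 -0.028 0.001 0 0 0" --pt "1 0.14 -0.028 0.001 0 0 0" --pt "1 0.145 -0.028 0.001 0 0 0" --pt "1 0.145 -0.028 0.001 0 0 0" --pt "1 0.145 -0.028 0.001 0 0 0"

```text
clock: 2.2
position: [0.545, 0.1161, 0.1122]
ee_rot: [-0.244, 1.556, 0.245]
force: [0.6, 0.5, 0.6]
width: 0.007
```

```bash
python3 - <<'E'
from h import *
from cell import status
s=status.observe()
goal(b2w(0,-.060,.074),YAW,0,s)
E
```

```text
pos [0.545  0.1161 0.1122] shift mm [38.2 -0.2 -1.5] frac [ 0.0477 -0.0002 -0.0019] turn deg [ 0.04  0.06 -0.01] frac [ 0.0006  0.0011 -0.0002]
```

>>> step_arm --pt "1 0.02 0 -0.002 0 0 0" --pt "1 0.04 0 -0.002 0 0 0" --pt "1 0.0475 0 -0.002 0 0 0" --pt "1 0.0475 0 -0.002 0 0 0" --pt "1 0.0475 0 -0.002 0 0 0"

```text
clock: 2.62
position: [0.5439, 0.1151, 0.0742]
ee_rot: [-0.243, 1.555, 0.244]
force: [0.3, -0.2, 0.0]
width: 0.001
```

```bash
python3 - <<'E'
from h import *
from cell import status
s=status.observe()
goal(b2w(0,-.050,.074),YAW,0,s);goal(b2w(0,.022,.074),YAW,0,s)
print(s['force'])
E
```

```text
pos [0.5439 0.1151 0.0742] shift mm [ 0.2 10.4 -0.2] frac [ 0.0003  0.013  -0.0002] turn deg [-0.01  0.11 -0.01] frac [-0.0002  0.0018 -0.0001]
pos [0.5439 0.1151 0.0742] shift mm [ 0.2 82.4 -0.2] frac [ 0.0003  0.103  -0.0003] turn deg [-0.01  0.11 -0.01] frac [-0.0002  0.0018 -0.0001]
[ 0.27767065 -0.16417782  0.0210243 ]
```

>>> step_arm --pt "1 0 0.005 0 0 0 0" --pt "1 0 0.01 0 0 0 0" --pt "1 0 0.014 0 0 0 0" --pt "1 0 0.018 0 0 0 0" --pt "1 0 0.022 0 0 0 0" --pt "1 0 0.026 0 0 0 0" --pt "1 0 0.03 0 0 0 0" --pt "1 0 0.034 0 0 0 0"

```text
clock: 3.28
position: [0.5347, 0.1409, 0.0728]
ee_rot: [-0.243, 1.557, 0.243]
force: [1.2, -2.9, 2.8]
width: 0.007
```

```bash
python3 w.py w2;  python3 - <<'E'
from h import *
from cell import status
s=status.observe()
goal(b2w(0,.019,.074),YAW,0,s)
E
```

```text
3.2833 [0.53469519 0.14087847 0.07276001] [ 1.24867222 -2.86583815  2.79504705] 0.0071817747995241744
pos [0.5344 0.1417 0.0727] shift mm [-1.3 51.2  0.8] frac [-0.0016  0.064   0.001 ] turn deg [ 0.01 -0.01 -0.03] frac [ 0.0002 -0.0002 -0.0004]
```

View pics/w2.png

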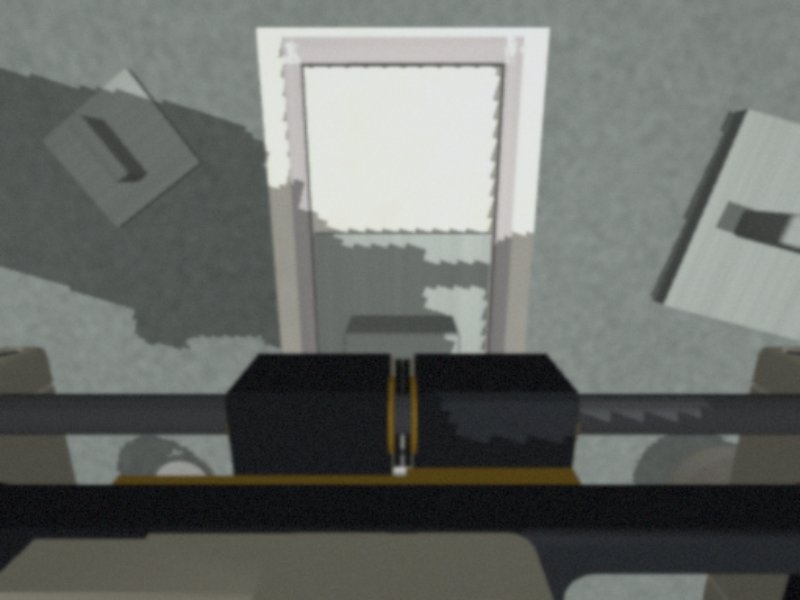

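The ridge is in contact at about (402,328). The force is about 3 N and the cover is flat and aligned, so I'll keep pushing.

>>> step_arm --pt "1 0 0.006 0 0 0 0" --pt "1 0 0.012 0 0 0 0" --pt "1 0 0.018 0 0 0 0" --pt "1 0 0.024 0 0 0 0" --pt "1 0 0.03 0 0 0 0" --pt "1 0 0.036 0 0 0 0" --pt "1 0 0.042 0 0 0 0" --pt "1 0 0.048 0 0 0 0" --pt "1 0 0.054 0 0 0 0" --pt "1 0 0.059 0 0 0 0" --pt "1 0 0.062 0 0 0 0" --pt "1 0 0.062 0 0 0 0"

```text
clock: 4.33
position: [0.5193, 0.1888, 0.0727]
ee_rot: [-0.244, 1.557, 0.245]
force: [-0.1, 0.0, 0.4]
width: 0.003
```

```bash
python3 - <<'E'
from h import *
from cell import status
s=status.observe();print(s['force'])
goal(b2w(0,.019,.074),YAW,0,s)
goal(b2w(0,-.02,.12),YAW,0,s)
E
```

```text
[-0.13841957  0.04428639  0.39565219]
pos [0.5193 0.1888 0.0727] shift mm [-1.3  1.7  0.8] frac [-0.0017  0.0021  0.001 ] turn deg [ 0.03 -0.01 -0.03] frac [ 0.0005 -0.0002 -0.0005]
pos [0.5193 0.1888 0.0727] shift mm [-47.4 -37.3   0.8] frac [-0.0592 -0.0466  0.001 ] turn deg [ 0.03 -0.01 -0.03] frac [ 0.0005 -0.0002 -0.0005]
```

>>> step_arm --pt "1 0 -0.01 0.001 0 0 0" --pt "1 -0.02 -0.03 0.001 0 0 0" --pt "1 -0.06 -0.06 0.001 0 0 0" --pt "1 -0.1 -0.073 0.001 0 0 0" --pt "1 -0.14 -0.073 0.001 0 0 0" --pt "1 -0.14 -0.073 0.001 0 0 0" --pt "1 -0.14 -0.073 0.001 0 0 0" --pt "1 -0.14 -0.073 0.001 0 0 0"

```text
clock: 5.0
position: [0.5379, 0.1323, 0.1844]
ee_rot: [-0.243, 1.557, 0.244]
force: [-0.5, 0.1, 0.3]
width: 0.002
```

```bash
cat > m.py <<'E'
import sys,pickle
from h import *
im,s=pickle.load(open(sys.argv[1]+'.pkl','rb'));P=cloud(im,s)
c,sn=np.cos(YAW),np.sin(YAW)
D=P[...,:2]-BC;bx=(c*D[...,0]+sn*D[...,1])*1e3;by=(-sn*D[...,0]+c*D[...,1])*1e3;z=P[...,2]*1e3
m=(abs(bx)<70)&(abs(by)<110)&(z>45)&(z<95)
print(cv2.minAreaRect(np.stack([bx[m],by[m]],1).astype(np.float32)))
r=m&(z>80)&(abs(bx)<30);print('ridge x',bx[r].min(),bx[r].max(),'y',by[r].min(),by[r].max(),'z',np.median(z[r]))
pl=m&(z>63.5)&(z<70)&(abs(bx)<31)&(abs(by)<73);print('plate y',np.percentile(by[pl],[.5,99.5]),'x',np.percentile(bx[pl],[.5,99.5]))
w=(abs(bx)<30)&(by>-75)&(by<-8)&(z<56)&(z>20)
if w.sum()>30:
    print('well',w.sum(),np.percentile(bx[w],[1,99]),np.percentile(by[w],[1,99]))
    k=w&(z>34)&(z<42);print('key',k.sum(),np.percentile(bx[k],[2,98]),np.percentile(by[k],[2,98]),np.median(z[k]))
E
python3 w.py w3; python3 m.py w3;python3 - <<'E'
from h import *
from cell import status
s=status.observe();print(s['force'])
goal(b2w(0,-.04,.074),YAW,0,s)
E
```

```text
5.0 [0.53792685 0.13228118 0.18437789] [-0.48734972  0.1240568   0.32014603] 0.0015685815913892259
((0.057910919189453125, 1.7998275756835938), (100.3633041381836, 173.08094787597656), 0.07349686324596405)
ridge x -20.05420106588625 19.001377714884324 y 28.675673284421958 37.81493053167845 z 88.07404758050939
plate y [-2.2018271  69.48229266] x [-30.76494892  30.69998325]
well 1901 [-22.92017537  23.15359299] [-63.10301419 -21.67798845]
key 596 [-22.83012795  23.10057758] [-62.92969783 -27.64367128] 38.119269418938494
[0.22426329 0.93237102 0.13927928]
pos [0.5375 0.1324 0.1838] shift mm [109.8   2.    0.8] frac [0.1372 0.0025 0.001 ] turn deg [-0.02 -0.09 -0.01] frac [-0.0003 -0.0014 -0.0002]
```

View pics/w3.png

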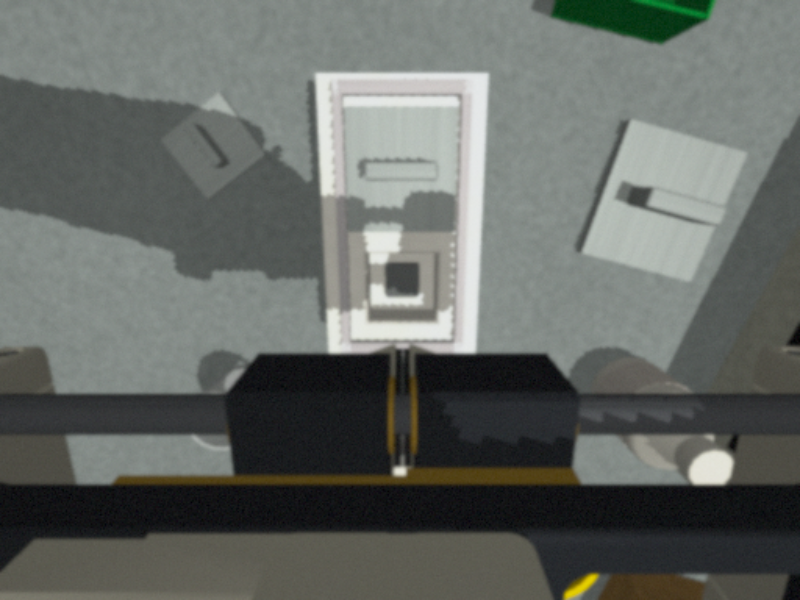

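The cover now sits at box y +33, flat, and the well is fully clear. The dark key is at (402,278), with its centre at about box (0,-40) and its top at 38 mm. I'll lower the closed tip into the well.

>>> step_arm --pt "1 0.03 0.0025 0.001 0 0 0" --pt "1 0.07 0.0025 0.001 0 0 0" --pt "1 0.11 0.0025 0.001 0 0 0" --pt "1 0.135 0.0025 0.001 0 0 0" --pt "1 0.135 0.0025 0.001 0 0 0" --pt "1 0.135 0.0025 0.001 0 0 0"

```text
clock: 5.55
position: [0.537, 0.1342, 0.0752]
ee_rot: [-0.244, 1.561, 0.243]
force: [0.2, -0.2, 0.8]
width: 0.008
```

```bash
python3 - <<'E'
from h import *
from cell import status
s=status.observe();print(s['force'])
goal(b2w(0,-.04,.045),YAW,0,s);goal(b2w(0,-.04,.0315),YAW,0,s)
E
```

```text
[ 0.21781462 -0.19172267  0.77430968]
pos [0.537  0.1342 0.0752] shift mm [30.2  0.2  0.8] frac [0.0378 0.0002 0.0009] turn deg [-0.03 -0.24  0.03] frac [-0.0006 -0.004   0.0004]
pos [0.537  0.1342 0.0752] shift mm [43.7  0.2  0.8] frac [0.0547 0.0003 0.001 ] turn deg [-0.03 -0.24  0.03] frac [-0.0006 -0.004   0.0004]
```

>>> step_arm --pt "1 0.01 0 0.001 0 0 0" --pt "1 0.02 0 0.001 0 0 0" --pt "1 0.03 0 0.001 0 0 0" --pt "1 0.038 0 0.001 0 0 0" --pt "1 0.043 0 0.001 0 0 0" --pt "1 0.048 0 0.001 0 0 0" --pt "1 0.052 0 0.001 0 0 0" --pt "1 0.054 0 0.001 0 0 0" --pt "1 0.054 0 0.001 0 0 0"

```text
clock: 6.3
position: [0.539, 0.1349, 0.0334]
ee_rot: [-0.243, 1.557, 0.243]
force: [-1.5, 0.2, 3.6]
width: 0.004
```

>>> step_arm --pt "1 0.001 0 -0.001 0 0 0" --pt "1 0.002 0 -0.001 0 0 0" --pt "1 0.003 0 -0.001 0 0 0" --pt "1 0.003 0 -0.001 0 0 0"

```text
clock: 6.63
position: [0.5391, 0.1349, 0.0322]
ee_rot: [-0.243, 1.556, 0.244]
force: [-2.5, -0.0, 13.0]
width: 0.004
```

>>> step_arm --pt "1 0.001 0 0 0 0 0" --pt "1 0.001 0 0 0 0 0" --pt "1 0.001 0 0 0 0 0" --pt "1 0.001 0 0 0 0 0" --pt "1 0.001 0 0 0 0 0" --pt "1 0.001 0 0 0 0 0" --pt "1 0.001 0 0 0 0 0" --pt "1 0.001 0 0 0 0 0" --pt "1 0.001 0 0 0 0 0" --pt "1 0.001 0 0 0 0 0" --pt "1 0.001 0 0 0 0 0" --pt "1 0.001 0 0 0 0 0"

```text
clock: 7.63
position: [0.5391, 0.1349, 0.032]
ee_rot: [-0.242, 1.555, 0.244]
force: [-4.6, -0.8, 20.8]
width: 0.009
```

>>> step_arm --pt "1 0 0 0 0 0 0" --pt "1 0 0 0 0 0 0" --pt "1 0 0 0 0 0 0" --pt "1 0 0 0 0 0 0" --pt "1 0 0 0 0 0 0" --pt "1 0 0 0 0 0 0" --pt "1 0 0 0 0 0 0" --pt "1 0 0 0 0 0 0"

```text
clock: 8.3
position: [0.5391, 0.1349, 0.032]
ee_rot: [-0.242, 1.555, 0.244]
force: [-3.9, 0.0, 20.4]
width: 0.003
```

>>> step_arm --pt "1 -0.01 0 0 0 0 0" --pt "1 -0.03 0 0 0 0 0" --pt "1 -0.07 0 0 0 0 0" --pt "1 -0.11 0 0 0 0 0" --pt "1 -0.15 0 0 0 0 0" --pt "1 -0.19 0 0 0 0 0" --pt "1 -0.19 0 0 0 0 0" --pt "1 -0.19 0 0 0 0 0" --pt "1 -0.19 0 0 0 0 0"

```text
clock: 9.05
position: [0.5379, 0.1347, 0.1819]
ee_rot: [-0.244, 1.557, 0.244]
force: [-0.6, 0.3, -0.7]
width: 0.006
```

```bash
python3 w.py w4; python3 m.py w4;python3 - <<'E'
from h import *
from cell import status
s=status.observe();print(s['force'])
goal(b2w(0,.055,.12),YAW,0,s)
E
```

```text
9.05 [0.53790103 0.13470933 0.18191561] [-0.5795835   0.30180246 -0.74321534] 0.006406832388214127
((0.13314056396484375, 3.2917251586914062), (100.4615707397461, 170.37554931640625), 0.10150329768657684)
ridge x -20.025702896649953 19.492394872514225 y 29.32030279510992 38.44104093842932 z 88.05386856610461
plate y [-1.56205612 68.9391763 ] x [-30.69255394  30.7281412 ]
well 1904 [-22.89404162  23.1846787 ] [-63.09251917 -22.25119763]
key 619 [-22.81252637  23.09670154] [-62.99990136 -27.68036496] 37.945355237783694
[-0.25784391  0.56758629 -0.62245509]
pos [0.5375 0.1346 0.1813] shift mm [61.3 94.9  0.1] frac [7.660e-02 1.186e-01 1.000e-04] turn deg [-0.02 -0.1  -0.  ] frac [-0.0003 -0.0017 -0.0001]
```

View pics/w4.png

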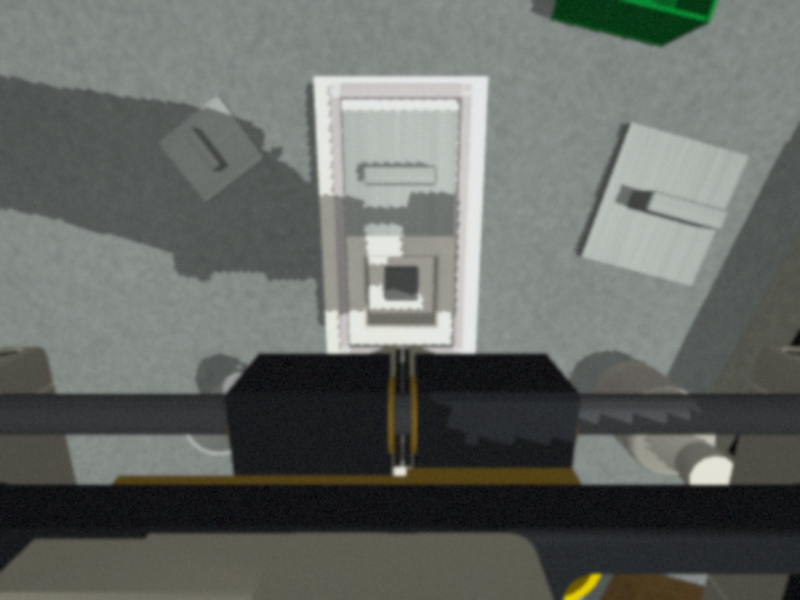

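The key was held at z = 0.032 (fully down) for about 1.7 s at 13–21 N and has come back up to 38 mm. Next I'll go over the ridge and close from the +y side.

>>> step_arm --pt "1 0 0.05 0 0 0 0" --pt "1 0 0.1 0 0 0 0" --pt "1 0.03 0.122 0 0 0 0" --pt "1 0.07 0.122 0 0 0 0" --pt "1 0.1 0.122 0 0 0 0" --pt "1 0.11 0.122 0 0 0 0" --pt "1 0.11 0.122 0 0 0 0" --pt "1 0.11 0.122 0 0 0 0"

```text
clock: 9.77
position: [0.5086, 0.227, 0.0942]
ee_rot: [-0.243, 1.558, 0.242]
force: [0.3, -0.4, 1.3]
width: 0.005
```

```bash
python3 - <<'E'
from h import *
from cell import status
s=status.observe();print(s['force'])
goal(b2w(0,.058,.074),YAW,0,s)
goal(b2w(0,-.0255,.074),YAW,0,s)
E
```

```text
[ 0.31238041 -0.38531087  1.26739764]
pos [0.5086 0.227  0.0942] shift mm [20.2  1.2 -0.7] frac [ 0.0252  0.0014 -0.0009] turn deg [-0.09 -0.07  0.04] frac [-0.0014 -0.0012  0.0006]
pos [0.5086 0.227  0.0942] shift mm [ 20.2 -82.3  -0.6] frac [ 0.0253 -0.1029 -0.0007] turn deg [-0.09 -0.07  0.04] frac [-0.0014 -0.0012  0.0006]
```

>>> step_arm --pt "1 0.015 0 -0.001 0 0 0" --pt "1 0.024 0 -0.001 0 0 0" --pt "1 0.024 0 -0.001 0 0 0" --pt "1 0.024 -0.006 -0.001 0 0 0" --pt "1 0.024 -0.012 -0.001 0 0 0" --pt "1 0.024 -0.018 -0.001 0 0 0" --pt "1 0.024 -0.024 -0.001 0 0 0" --pt "1 0.024 -0.03 -0.001 0 0 0" --pt "1 0.024 -0.036 -0.001 0 0 0" --pt "1 0.024 -0.042 -0.001 0 0 0" --pt "1 0.024 -0.048 -0.001 0 0 0" --pt "1 0.024 -0.054 -0.001 0 0 0"

```text
clock: 10.77
position: [0.5211, 0.1858, 0.0751]
ee_rot: [-0.243, 1.557, 0.243]
force: [-0.5, 3.0, 0.9]
width: 0.008
```

```bash
python3 - <<'E'
from h import *
from cell import status
s=status.observe();print(s['force'])
goal(b2w(0,-.0255,.074),YAW,0,s)
E
```

```text
[-0.53769079  2.97776124  0.92546168]
pos [0.5211 0.1858 0.0751] shift mm [  1.1 -39.4  -0. ] frac [ 0.0014 -0.0492 -0.    ] turn deg [-0.03 -0.   -0.01] frac [-0.0005 -0.     -0.0001]
```

>>> step_arm --pt "1 0 -0.006 0 0 0 0" --pt "1 0 -0.012 0 0 0 0" --pt "1 0 -0.018 0 0 0 0" --pt "1 0 -0.024 0 0 0 0" --pt "1 0 -0.03 0 0 0 0" --pt "1 0 -0.035 0 0 0 0" --pt "1 0 -0.039 0 0 0 0" --pt "1 0 -0.042 0 0 0 0" --pt "1 0 -0.044 0 0 0 0" --pt "1 0 -0.044 0 0 0 0"

```text
clock: 11.6
position: [0.5318, 0.1521, 0.0751]
ee_rot: [-0.243, 1.557, 0.243]
force: [0.6, 0.4, -0.2]
width: 0.004
```

```bash
python3 - <<'E'
from h import *
from cell import status
s=status.observe();print(s['force'])
goal(b2w(0,-.0255,.074),YAW,0,s)
E
```

```text
[ 0.58226356  0.39477142 -0.22574512]
pos [0.5318 0.1521 0.0751] shift mm [ 1.1 -4.   0.1] frac [ 0.0013 -0.005   0.0001] turn deg [-0.06 -0.01  0.02] frac [-0.0009 -0.0001  0.0004]
```

Now slow steps until the cover meets the stop.

>>> step_arm --pt "1 0 -0.001 0 0 0 0" --pt "1 0 -0.002 0 0 0 0" --pt "1 0 -0.003 0 0 0 0" --pt "1 0 -0.004 0 0 0 0" --pt "1 0 -0.005 0 0 0 0" --pt "1 0 -0.005 0 0 0 0"

```text
clock: 12.1
position: [0.5326, 0.1498, 0.0751]
ee_rot: [-0.243, 1.557, 0.245]
force: [-2.2, 5.0, 0.6]
width: 0.002
```

>>> step_arm --pt "1 0 -0.001 0 0 0 0" --pt "1 0 -0.002 0 0 0 0" --pt "1 0 -0.002 0 0 0 0"

```text
clock: 12.35
position: [0.5325, 0.1497, 0.0751]
ee_rot: [-0.243, 1.558, 0.247]
force: [-3.7, 8.3, 2.2]
width: 0.008
```

>>> step_arm --pt "1 0 -0.001 0 0 0 0" --pt "1 0 -0.002 0 0 0 0" --pt "1 0 -0.002 0 0 0 0"

```text
clock: 12.6
position: [0.5326, 0.1497, 0.0753]
ee_rot: [-0.243, 1.558, 0.249]
force: [-6.0, 13.1, 4.4]
width: 0.008
```

>>> step_arm --pt "1 0 0.006 0 0 0 0" --pt "1 0 0.015 0 0 0 0" --pt "1 -0.02 0.02 0 0 0 0" --pt "1 -0.06 0.02 0 0 0 0" --pt "1 -0.1 0.0 0 0 0 0" --pt "1 -0.14 -0.02 0 0 0 0" --pt "1 -0.17 -0.02 0 0 0 0" --pt "1 -0.17 -0.02 0 0 0 0" --pt "1 -0.17 -0.02 0 0 0 0" --pt "1 -0.17 -0.02 0 0 0 0"

```text
clock: 13.43
position: [0.5384, 0.1306, 0.2105]
ee_rot: [-0.244, 1.558, 0.243]
force: [0.6, -0.3, -0.7]
width: 0.006
```

```bash
python3 w.py w5; python3 m.py w5; python3 - <<'E'
from h import *
from cell import cams
import pickle
im=cams.get_image('side');cv2.imwrite('pics/side5.png',cv2.resize(im['pixels'][:,:,::-1],(800,600)))
E
```

```text
13.4333 [0.5383711  0.13062981 0.21048726] [ 0.61754897 -0.34116644 -0.74624114] 0.006312338808787589
((0.05939483642578125, 0.39429473876953125), (100.39579010009766, 175.68533325195312), 0.010192564688622952)
ridge x -20.81796818359976 19.125215654344213 y -44.441217441733095 -34.41576929612775 z 87.77810319876812
plate y [-72.74574839  -3.77204778] x [-30.65402471  30.7923345 ]
```

View pics/w5.png

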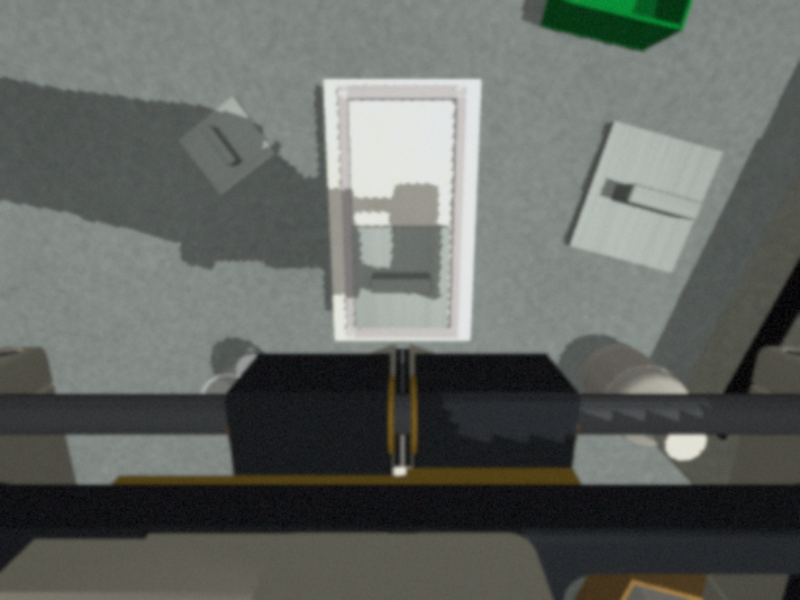

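View pics/side5.png

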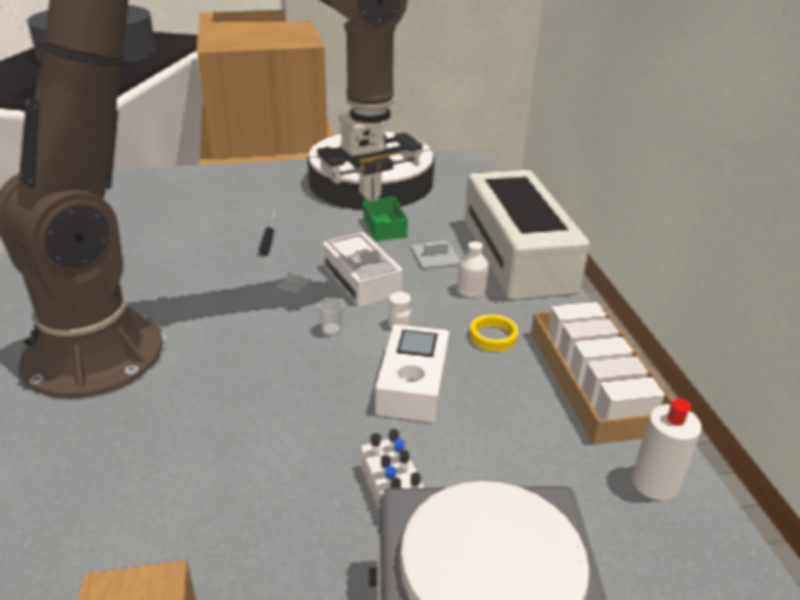

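The cover is shut: ridge at (402,275), ridge centre at box y -39.4, free plate edge at -3.8. The side view shows every bystander where it started. I'll retreat further up before handing in.

>>> step_arm --pt "1 -0.05 0 0 0 0 0" --pt "1 -0.1 0 0 0 0 0" --pt "1 -0.14 0 -0.05 0 0 0" --pt "1 -0.14 0 -0.1 0 0 0" --pt "1 -0.14 0 -0.12 0 0 0" --pt "1 -0.14 0 -0.12 0 0 0" --pt "1 -0.14 0 -0.12 0 0 0" --pt "1 -0.14 0 -0.12 0 0 0"

```text
clock: 14.2
position: [0.4475, 0.1017, 0.3226]
ee_rot: [-0.244, 1.558, 0.244]
force: [0.1, 0.2, 0.1]
width: 0.004
```

```bash
python3 - <<'E'
from cell import status,arm
s=status.observe();print(s['clock'],s['position'],s['force'],abs(s['dq']).max() if hasattr(s['dq'],'max') else s['dq'])
print(arm.sign_off())
E
```

```text
14.2 [0.44750149 0.10174313 0.32257626] [0.13499035 0.23090346 0.12037534] 0.02043518964706187
the job is handed in; nothing more can be done
None
```

The controller is reset and the job is handed in at 14.2 s of the 53 s allowed.

- **Opening:** I pushed the cover by its ridge to about box y +33 mm. It stayed flat, and the wrist view showed the square well completely clear.
- **Key press:** I held the closed fingertip at z = 0.032 m, the key's fully-down height, for about 1.7 s at 13–21 N. I inferred full travel from that height and the sharp rise in force, because the key's joint value isn't readable. Afterwards the key surface measured 38 mm again, so it had come back up.
- **Closing:** I pushed the cover back until it stalled against the stop, with the force rising to about 14 N. The last close look put the ridge at -39.4 mm (shut is -40) and the free plate edge at -3.8 mm.
- **Other things:** by eye, the pump unit and bystanders stood where they began in the last side view. The arm ended clear at z = 0.32 m, with no contact force.

**One disagreement:** before I touched it, the cover measured about -36 mm, not the -40 mm given for shut, so it seems to have started some 4 mm off its stop.

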